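# Clamp a lock case in the bench fixture

## Task

Take the steel lock case off the sloping wooden rest and set it gently down, flat between the guides of the blue clamping fixture (keyhole side up, either way round), while the clamp lever stands open. Let go of it, then push the red-handled lever over past its centre so that it snaps down and clamps the case. Leave the other things on the bench where they are.

Things in the scene. Friction and masses are not known exactly. Their poses are not given: they have to be found in the camera images.
- lock_case: Loose steel lock case: a plain box 120 (own x) x 50 (y) x 28 mm (z), 0.3 to 0.55 kg, brass end plate at +x, black keyholes on top. Origin at the centre of its underside. Starts lying on the sloping rest, long axis up the slope (own +x end high), keyhole side out. Grip it across the 50 mm width near mid-length.
- rest: Fixed sloping rest: steel foot 150 x 100 x 10 mm, origin under its centre on the bench. Above it a wooden board 125 mm long, only 34 mm wide (the case overhangs about 8 mm each side), rises at 32 degrees towards own +x, so its face looks up and to -x, roughly at the robot. Centre of the board's face 85 mm above the bench; a lip 10 mm high stops the case at the low end.
- fixture: Fixed clamping fixture: blue base plate, own x -130 to +95 mm, 130 mm wide (y), 12 mm thick; origin on the bench under the pocket's centre; x runs along the pocket, away from the lever's pivot. On it an aluminium bed 110 x 34 mm, top 45 mm above the bench, with steel guides around it (see pocket).
- pocket (a point): Centre of the bed's top, axes as the fixture's. The case's underside centre belongs here, long axis along x, either way round. Around it: four side guides, 56 mm apart in y, 18 mm long, at x = -45 and +45 mm, 14 mm above the bed; end stops 128 mm apart, 12 mm above the bed. The middle 72 mm of each side is open for the fingers.
- pivot (a point): The lever's pivot, at the fixture's x = -88 mm, 89 mm above the bench, between two upright steel cheeks (38 mm wide overall, 26 mm in x, top 102 mm above the bench).
- lever (a joint): Clamp lever angle (rad) about the fixture's y. 0 = open: it leans 25 degrees back from upright, to the fixture's -x, held on its stop by a spring. Positive swings it up and over to +x. Dead centre (upright) at 0.44; beyond, the spring throws it over until its rubber pad presses the case at about 2.0 (level); 2.13 if the pocket is empty. About 2 N at the grip, along fixture +x, tips it.
- grip (a point): On the axis of the lever's round red handle (25 mm diameter, 73 to 123 mm from the pivot), 100 mm from the pivot. Moves with the lever; when open it lies 42 mm from the pivot to the fixture's -x and 180 mm above the bench.
- spray_can: Bystander: standing green can, 60 mm diameter, 110 mm tall, origin at its underside. Leave alone.
- padlock: Bystander: brass padlock lying flat, body 50 x 50 x 24 mm, shackle to 62 mm along its +x, origin under the body's centre. Leave alone.
- blank_box: Bystander: small carton 90 x 70 x 50 mm, origin at its underside. Leave alone.
- screwdriver: Bystander: yellow-handled screwdriver, 190 mm long, lying along its own x. Leave alone.
Not all that is in view belongs to the job. What is shaped like the lock_case but green is not meant.

How it is judged:
On the way, in this order (a step that is already met when the one before it is completed fails the run):
1. the case lies flat in the pocket, let go, with the lever still open (horizontal distance between lock_case and pocket below 0.007 m and z of lock_case in the frame of pocket between -0.003 and 0.003 m and angle between lock_case's own z axis and vertical below 0.05 rad and contact force between the fingers and lock_case below 0.1 N and linear speed of lock_case below 0.02 m/s and value of joint lever below 0.3 rad), for 0.2 s.
2. the lever has snapped over and its pad presses on the case (value of joint lever between 1.9 and 2.06 rad and contact force between lever and lock_case above 2 N), for 0.2 s.
At the end, for the whole second after the job is handed in: Case flat in the pocket, at rest (centre within 7 mm, underside within 3 mm of the bed, tilt under 0.05 rad, long axis within 0.12 rad of the pocket's); lever snapped over (1.9 to 2.06 rad), its pad pressing on the case with over 2 N (all of step 2 and horizontal distance between lock_case and pocket below 0.007 m and z of lock_case in the frame of pocket between -0.003 and 0.003 m and angle between lock_case's own z axis and vertical below 0.05 rad and angle between the x axis of lock_case and the x axis of pocket, either way round below 0.12 rad and linear speed of lock_case below 0.02 m/s); the robot touches nothing.
It fails at once if the case is dropped: it moves faster than 0.5 m/s while the fingers do not hold it (linear speed of lock_case above 0.5 m/s and contact force between the fingers and lock_case below 0.1 N).
It fails at once if a bystander is moved more than 20 mm (distance of any of spray_can, padlock, blank_box, screwdriver from where it was at the start of the episode above 0.02 m).
It also fails if it takes over 58 s, if anything falls off the work surface, if the arm or the gripper's body presses on something with over 40 N, if the wrist force passes 120 N, or if a joint passes its speed limit or range.

## Robot

A 7-joint arm with a two-finger parallel gripper is mounted at the origin on the work surface. World frame = base frame: x ahead of the robot, y to its left, z up, the work surface at z = 0. Lengths are in m, angles in rad, forces in N, time in s.
With the tool pointing down it reaches from about 0.425 to 1.025 m from the base axis. Payload 9.4 kg.
Tool frame: the origin (TCP) lies midway between the tips of the shut fingers; the grasp point (between the pads) lies arm.grasp_offset behind it (arm.grasp_offset is the distance from the TCP to the grasp point, in m); x points along the fingers, z is the direction in which the jaws open and shut, and the axes are right-handed (so a half turn about x gives the same grasp; the last joint's range is limited). The gripper opens to 93 mm and grips with 3 to 60 N. Pads are 15 mm wide; open, the fingers measure 128 mm over their backs; the gripper's body (75 mm by 188 mm) begins 65 mm behind the grasp point.
Start: joints at [-1.374, 0.599, -0.003, 1.599, 0.002, 0.943, -0.08], TCP at [0.196, 0.698, 0.219] pointing down, gripper open.
Joint ranges: [-2.57, 2.57], [-0.35, 1.97], [-1.29, 1.29], [0.11, 2.56], [-1.05, 4.19], [0.11, 1.86], [-2.63, 2.63]. Speed limits (rad/s): [2.22, 2.22, 3.01, 3.01, 3.14, 3.14, 3.14].

## Interface

Orientations are given as a unit quaternion [w, x, y, z].
In Python, from cell import arm gives the robot as it stands.
- The arm moves only by the shell command python3 -m jog 'ROWS' [OPENING] [FORCE]. ROWS is text: rows parted by semicolons, each of 6 numbers parted by spaces: the shift along the tool's x, y, z in mm, then the turn, a rotation vector about the tool's x, y, z in rad. In form: dx dy dz rx ry rz; .... A call has exactly 10 rows; each row is the pose to reach, as a shift and turn from the pose measured when the call began, along the tool's axes at that moment; what a row does not reach only later rows make up. A row lasts 1/12 s, in which the tool goes at most 41.7 mm and 7.16 degrees, less where a joint would pass 70% of its speed; a pose out of reach is approached as far as the arm can. A call with a gripper value outside its range is refused whole. OPENING is the gripper's target within -1 to 1 (fully open at 1, half-way at 0, shut at -1), set as the call begins (- or left out, the last holds). The fingers move at their own pace and stop on an object; FORCE is the grip in N (left out, the last holds). Time passes only in rows, so rows that repeat a pose let the fingers close, or fill a call up. It gives the time, the measured TCP pose, the force and the opening at its end, in the units of the state.
- arm.get_state(): the state, without advancing time (a new reading comes with each control period).
- arm.grab_frame(name): name is "scene" or "top" or "wrist"; returns a dict with "pixels" (384x512x3 uint8, blue, green, red), "depth" (384x512 float32, m along the optical axis (not along the pixel's ray), 0 where there is no reading), "K" (3x3 intrinsics, pixels), "dist_coeffs" ([k1, k2, p1, p2, k3] as OpenCV has them; the pictures are not rectified), "R" (3x3) and "t" (3): a world point X has camera coordinates R X + t. Camera axes: x right, y down, z forward; pixel columns grow to the right and rows downward; lengths in m; the calibration is good to about 2 mm. A picture is of the moment at which its call begins.
- arm.hand_in(): hands the job in, once; it reports no verdict.
The state is a dict: "time": time; "qpos": joint angles; "dq": joint speeds; "effort": joint torques, N m; "ee_pos": TCP position; "tool_rot": TCP orientation; "force": force on the tool from outside, world axes, zero at the start; "moment": the same for the moment, N m; "finger_gap": opening from 0.0 (shut) to 1.0 (fully open).
Only numpy, scipy, OpenCV 4.12 (cv2) and the standard library are available. Lean on these libraries where they do the work, as an engineer would, in place of code of your own. Each camera call takes 0.05 s, during which the arm holds its last target.

## Working session

There is one attempt and no reset: what is moved stays moved. The work goes in short steps, Python scripts to look and compute and a shell command to move; the robot and the scene stay as the last step left them, time stands still between calls to the robot, and variables do not carry over. Pictures are saved under pics/ and viewed, and the job is handed in when it is done.

```bash
ls; mkdir -p pics; python3 - <<'E'
from cell import arm
import cv2
print(arm.get_state(), arm.grasp_offset)
for n in("scene","top","wrist"):
    f=arm.grab_frame(n); cv2.imwrite(f"pics/{n}0.png",f["pixels"]); print(n,f["K"].tolist(),f["dist_coeffs"],f["R"].round(3).tolist(),f["t"])
E
```

```text
pics
{'time': 0.0, 'qpos': array([-1.3737049 ,  0.60013572, -0.00253452,  1.60006286,  0.001793  ,
        0.94289243, -0.07977585]), 'dq': array([-0.00029088,  0.00082382, -0.00084037, -0.00073154,  0.00034402,
       -0.00102384,  0.00164187]), 'effort': array([ 2.50045836e-03, -7.65054131e+01,  1.49811745e+00, -2.52346265e+01,
       -5.24469337e-02,  1.67812547e-02,  1.56950946e-04]), 'ee_pos': array([0.19592463, 0.69755758, 0.21777636]), 'tool_rot': array([ 0.56315058, -0.42746473,  0.56393161,  0.42675105]), 'force': array([-0.60847733,  0.04782186, -0.11588777]), 'moment': array([ 0.03779892, -0.07417111,  0.00138736]), 'finger_gap': 0.9995784354971445} 0.0188
scene [[445.6910265158326, 0.0, 259.7876497078051], [0.0, 445.6910265158326, 189.6766695447575], [0.0, 0.0, 1.0]] [-0.057906  0.        0.        0.        0.      ] [[0.019, 1.0, -0.005], [0.735, -0.017, -0.678], [-0.678, 0.009, -0.735]] [-0.01752039 -0.32451464  1.79577509]
top [[392.99887757802685, 0.0, 261.26905914972514], [0.0, 392.99887757802685, 190.54514120698602], [0.0, 0.0, 1.0]] [-0.05900822  0.          0.          0.          0.        ] [[0.021, -1.0, -0.001], [-0.996, -0.021, -0.085], [0.085, 0.002, -0.996]] [0.00713515 0.58635411 1.25414544]
wrist [[336.48438937843804, 0.0, 256.86695380295316], [0.0, 336.48438937843804, 195.82488254286278], [0.0, 0.0, 1.0]] [-0.10234825  0.          0.          0.          0.        ] [[0.27, 0.963, -0.001], [0.933, -0.262, 0.246], [0.237, -0.068, -0.969]] [-0.72472043 -0.0288201   0.38832137]
```

View pics/scene0.png

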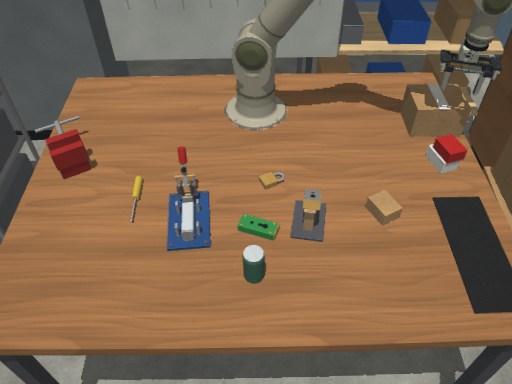

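View pics/top0.png

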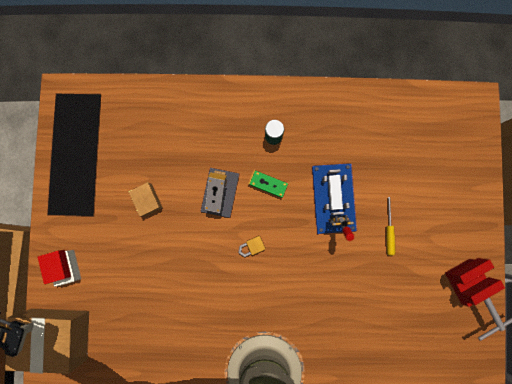

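View pics/wrist0.png

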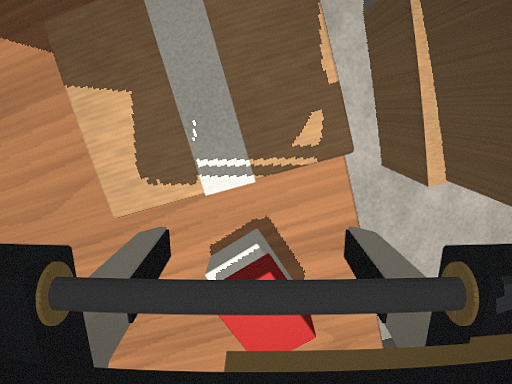

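The top view shows the grey case with its brass end on the rest at (215,192), the green decoy at (268,184), and the fixture at (334,198) with the red lever knob at (349,234). The scene view shows the rest at (311,210), the fixture at (189,215) and the lever standing open at (183,160). Things that could be taken for the case are:
- grey box on the rest, top (215,192): chosen
- green box, top (268,184): decoy
- carton, top (145,200)
- white bed of the fixture, top (335,193)

```bash
cat > h.py <<'E'
import numpy as np, cv2
from cell import arm
def world(f,uv,z=None,depth=None):
    uv=np.asarray(uv,float).reshape(-1,1,2)
    n=cv2.undistortPoints(uv,f["K"],f["dist_coeffs"]).reshape(-1,2)
    d=np.c_[n,np.ones(len(n))]
    R,t=f["R"],f["t"]; c=-R.T@t; w=d@R
    if depth is not None: return c+w*np.asarray(depth).reshape(-1,1)
    return c+w*((z-c[2])/w[:,2])[:,None]
def cloud(f):
    h,w=f["depth"].shape
    vv,uu=np.mgrid[:h,:w]
    return world(f,np.c_[uu.ravel(),vv.ravel()],depth=f["depth"].ravel()).reshape(h,w,3)
def crop(f,x0,y0,x1,y1,s,name):
    cv2.imwrite(f"pics/{name}.png",cv2.resize(f["pixels"][y0:y1,x0:x1],None,fx=s,fy=s,interpolation=cv2.INTER_NEAREST))
E
python3 - <<'E'
from h import *
f=arm.grab_frame("top"); P=cloud(f)
a=f["pixels"]; 
crop(f,190,150,370,250,4,"topc"); np.savez("top.npz",a=a,P=P)
g=arm.grab_frame("scene"); crop(g,150,140,340,260,4,"scenec")
for u,v in [(215,192),(268,184),(145,200),(275,130),(335,190),(349,234),(390,240),(255,246),(230,205),(400,150)]: print(u,v,P[v,u].round(3))
E
```

```text
215 192 [0.571 0.159 0.113]
268 184 [ 0.607 -0.002  0.03 ]
145 200 [0.546 0.391 0.05 ]
275 130 [ 0.767 -0.019  0.109]
335 190 [ 0.591 -0.217  0.048]
349 234 [ 0.455 -0.228  0.204]
390 240 [ 0.434 -0.401  0.027]
255 246 [0.406 0.036 0.018]
230 205 [0.537 0.121 0.013]
400 150 [ 0.735 -0.445  0.002]
```

View pics/topc.png

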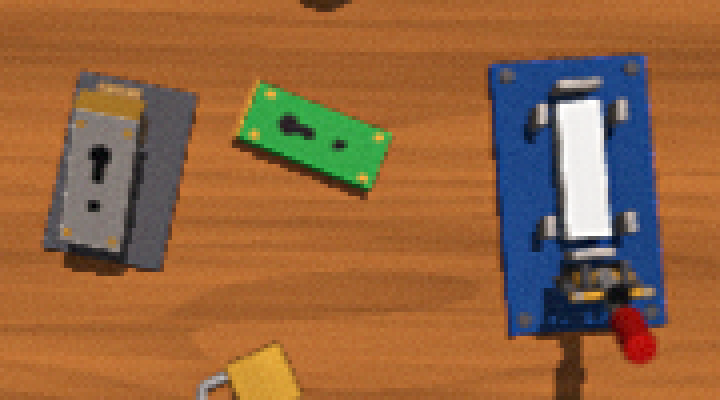

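View pics/scenec.png

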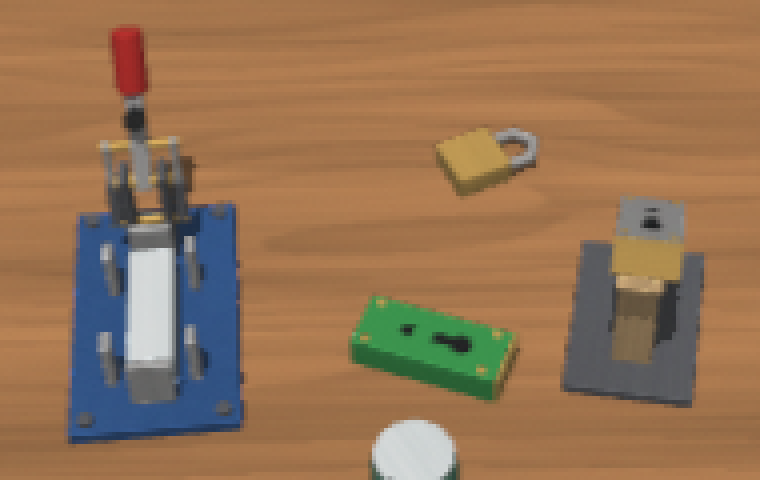

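The crop confirms the choice: steel case with brass end plate high and far from the robot, keyholes facing out. The green one is the decoy. Next I measure the case pose and the fixture pose.

```bash
cat > meas.py <<'E'
from h import *
f=arm.grab_frame("top"); P=cloud(f); a=f["pixels"]; hsv=cv2.cvtColor(a,cv2.COLOR_BGR2HSV)
# case: points above z .07 near the rest
m=(abs(P[...,0]-.571)<.09)&(abs(P[...,1]-.159)<.05)&(P[...,2]>.06)
Q=P[m]; print(len(Q),Q.min(0).round(3),Q.max(0).round(3))
idx=np.ones(len(Q),bool)
for _ in range(6):
    c=Q[idx].mean(0); n=np.linalg.svd(Q[idx]-c,full_matrices=False)[2][2]; n*=np.sign(n[2]); idx=abs((Q-c)@n)<.004
print("n",n.round(3),"tilt deg",np.degrees(np.arccos(n[2])),idx.sum())
e1=np.array([0,0,1])-n[2]*n; e1/=np.linalg.norm(e1); e2=np.cross(n,e1)
q=np.c_[(Q[idx]-c)@e1,(Q[idx]-c)@e2]
r=cv2.minAreaRect((q*1000).astype(np.float32)); print(r)
b=cv2.boxPoints(r)/1000; 
cc=c+np.array(r[0])/1000@np.array([e1,e2]); print("top face centre",cc.round(4),"slope dir",e1.round(3),"yaw",np.degrees(np.arctan2(e1[1],e1[0])), "e2",e2.round(3))
print("board yaw base via n:",np.degrees(np.arctan2(-n[1],-n[0])))
# fixture
bl=((hsv[...,0]>100)&(hsv[...,0]<125)&(hsv[...,1]>120)&(abs(P[...,0]-.58)<.2)&(abs(P[...,1]+.21)<.12)).astype(np.uint8)
ys,xs=np.nonzero(bl); W=world(f,np.c_[xs,ys],z=.012)
r=cv2.minAreaRect((W[:,:2]*1000).astype(np.float32)); print("base",r); print(cv2.boxPoints(r).round(1).tolist())
m=(a.min(2)>190)&(abs(P[...,0]-.58)<.1)&(abs(P[...,1]+.21)<.05)
ys,xs=np.nonzero(m);W=world(f,np.c_[xs,ys],z=.045)
r=cv2.minAreaRect((W[:,:2]*1000).astype(np.float32)); print("bed",r,np.median(P[m][:,2])); print(cv2.boxPoints(r).round(1).tolist())
red=((hsv[...,0]<6)|(hsv[...,0]>174))&(hsv[...,1]>180)&(abs(P[...,0]-.45)<.1)&(abs(P[...,1]+.22)<.1)&(P[...,2]>.1)
print("red",red.sum(),P[red].mean(0).round(3),P[red].min(0).round(3),P[red].max(0).round(3))
E
python3 meas.py
python3 - <<'E'
from h import *
g=arm.grab_frame("scene");P=cloud(g);a=g["pixels"];hsv=cv2.cvtColor(a,cv2.COLOR_BGR2HSV)
red=((hsv[...,0]<6)|(hsv[...,0]>174))&(hsv[...,1]>180)&(abs(P[...,0]-.45)<.15)&(abs(P[...,1]+.22)<.1)&(P[...,2]>.1)
print("scene red",red.sum(),P[red].mean(0).round(3),P[red].min(0).round(3),P[red].max(0).round(3))
bl=((hsv[...,0]>100)&(hsv[...,0]<125)&(hsv[...,1]>120)&(abs(P[...,0]-.58)<.2)&(abs(P[...,1]+.21)<.12))
ys,xs=np.nonzero(bl); W=world(g,np.c_[xs,ys],z=.012)
r=cv2.minAreaRect((W[:,:2]*1000).astype(np.float32)); print("base",r); print(cv2.boxPoints(r).round(1).tolist())
E
```

```text
694 [0.512 0.127 0.06 ] [0.639 0.193 0.143]
n [-0.518  0.105  0.849] tilt deg 31.872897148635197 552
((-1.4484405517578125, 0.05179786682128906), (122.6325454711914, 50.24897003173828), 0.6482110023498535)
top face centre [0.5645 0.1622 0.1077] slope dir [ 0.832 -0.168  0.528] yaw -11.428744752890825 e2 [0.198 0.98  0.   ]
board yaw base via n: -11.428744752890823
base ((567.670654296875, -218.97671508789062), (222.44151306152344, 128.243896484375), 4.870550632476807)
[[451.3999938964844, -164.5], [462.29998779296875, -292.29998779296875], [683.9000244140625, -273.3999938964844], [673.0, -145.60000610351562]]
bed ((594.2427978515625, -218.1477813720703), (124.30338287353516, 34.55162048339844), 4.646207809448242) 0.044974325126712955
[[530.9000244140625, -206.0], [533.7000122070312, -240.39999389648438], [657.5999755859375, -230.3000030517578], [654.7999877929688, -195.89999389648438]]
red 103 [ 0.456 -0.228  0.191] [ 0.438 -0.241  0.156] [ 0.474 -0.217  0.208]
scene red 104 [ 0.462 -0.226  0.184] [ 0.442 -0.237  0.161] [ 0.476 -0.217  0.207]
base ((573.372802734375, -216.43695068359375), (224.775634765625, 126.6219482421875), 4.983043670654297)
[[455.8999938964844, -163.10000610351562], [466.8999938964844, -289.29998779296875], [690.7999877929688, -269.70001220703125], [679.7999877929688, -143.60000610351562]]
```

```bash
cat >> h.py <<'E'
from scipy.spatial.transform import Rotation as R_
def rot(s): q=s["tool_rot"]; return R_.from_quat([q[1],q[2],q[3],q[0]])
def togo(p,Rt):
    s=arm.get_state(); R0=rot(s)
    d=R0.inv().apply(np.asarray(p)-s["ee_pos"])*1000
    rv=(R0.inv()*R_.from_matrix(Rt)).as_rotvec()
    print("t",round(s["time"],2),"ee",s["ee_pos"].round(4),"TOGO",d.round(1),rv.round(3),"deg",np.degrees(np.linalg.norm(rv)).round(1),"q",s["qpos"].round(2),"F",s["force"].round(1),"gap",round(s["finger_gap"],3))
def frame(x,z):
    x=np.array(x,float);x/=np.linalg.norm(x); z=np.array(z,float); z-=z@x*x; z/=np.linalg.norm(z)
    return np.c_[x,np.cross(z,x),z]
E
python3 - <<'E'
from h import *
print(rot(arm.get_state()).as_matrix().round(2))
n=np.array([-.518,.105,.849]); c=np.array([.5645,.1622,.1077]); e2=np.array([.198,.98,0])
for sg in (1,-1): togo(c+n*.14,frame(-n,sg*e2))
E
```

```text
[[-0.   -0.96  0.27]
 [-0.    0.27  0.96]
 [-1.   -0.   -0.  ]]
t 0.35 ee [0.196  0.6979 0.2184] TOGO [  -8.  -425.8 -421.6] [-0.072 -0.021 -0.556] deg 32.2 q [-1.37  0.6  -0.    1.6   0.    0.94 -0.08] F [-0.4  0.9 -0.5] gap 0.997
t 0.35 ee [0.196  0.6979 0.2184] TOGO [  -8.  -425.8 -421.6] [ 2.952 -0.844  0.031] deg 175.9 q [-1.37  0.6  -0.    1.6   0.    0.94 -0.08] F [-0.4  0.9 -0.5] gap 0.997
```

```bash
python3 -m jog '-5 -10 -10 0 0 -0.01; -10 -30 -30 0 0 -0.03; -20 -58 -58 -0.01 0 -0.06; -30 -88 -88 -0.01 0 -0.1; -30 -118 -118 -0.02 0 -0.15; -30 -148 -148 -0.02 -0.01 -0.2; -30 -178 -178 -0.03 -0.01 -0.25; -30 -208 -208 -0.04 -0.01 -0.3; -30 -238 -238 -0.05 -0.01 -0.35; -30 -268 -268 -0.05 -0.02 -0.4' 1 40
python3 - <<'E'
from h import *
n=np.array([-.518,.105,.849]); c=np.array([.5645,.1622,.1077]); e2=np.array([.198,.98,0])
togo(c+n*.14,frame(-n,e2))
E
```

```text
time: 1.18
ee_pos: [0.3793, 0.3706, 0.2492]
tool_rot: [0.632, -0.541, 0.45, 0.324]
force: [1.5, -0.3, 0.4]
finger_gap: 1.0
t 1.18 ee [0.3793 0.3706 0.2492] TOGO [  79.  -132.  -164.6] [-0.023 -0.001 -0.154] deg 8.9 q [-1.35  0.3   0.28  2.18  0.54  0.63 -0.17] F [ 1.5 -0.3  0.4] gap 1.0
```

```bash
python3 -m jog '4 -10 -12 0 0 -0.02; 10 -26 -32 0 0 -0.04; 20 -44 -55 0 0 -0.06; 32 -62 -78 -0.01 0 -0.08; 44 -80 -100 -0.02 0 -0.1; 56 -98 -122 -0.02 0 -0.12; 66 -114 -142 -0.02 0 -0.14; 74 -126 -157 -0.02 0 -0.15; 79 -132 -165 -0.02 0 -0.154; 79 -132 -165 -0.02 0 -0.154'
python3 - <<'E'
from h import *
n=np.array([-.518,.105,.849]); c=np.array([.5645,.1622,.1077]); e2=np.array([.198,.98,0])
togo(c+n*.14,frame(-n,e2))
f=arm.grab_frame("wrist"); cv2.imwrite("pics/w1.png",f["pixels"]); P=cloud(f); print(P[::40,60::56,2].round(3))
E
```

```text
time: 2.02
ee_pos: [0.4919, 0.1732, 0.2266]
tool_rot: [0.65, -0.58, 0.405, 0.278]
force: [-0.5, 0.1, -0.8]
finger_gap: 0.998
t 2.02 ee [0.4919 0.1732 0.2266] TOGO [-0.4  0.5  3.6] [-0.006 -0.004 -0.   ] deg 0.4 q [-1.23  0.32  0.65  2.42  1.21  0.23 -0.44] F [-0.5  0.1 -0.8] gap 0.998
[[-0.001  0.008 -0.001 -0.002 -0.001 -0.002 -0.001 -0.002 -0.003]
 [-0.002 -0.002 -0.002 -0.002 -0.001 -0.002 -0.001 -0.001  0.037]
 [-0.002 -0.003 -0.002  0.009  0.009 -0.003 -0.002  0.048  0.049]
 [-0.    -0.002 -0.001  0.008  0.076 -0.002 -0.002 -0.002  0.048]
 [-0.002  0.013  0.002  0.008  0.095 -0.    -0.001 -0.002 -0.   ]
 [ 0.008 -0.003 -0.002 -0.002  0.116 -0.002 -0.002 -0.001 -0.001]
 [-0.003 -0.002  0.014 -0.002  0.136 -0.003 -0.002 -0.001 -0.002]
 [ 0.292  0.292  0.292  0.291  0.292  0.291  0.292  0.293  0.298]
 [ 0.299  0.284 -0.265 -0.245 -0.225 -0.204  0.283  0.298  0.303]
 [ 0.306 -0.102 -0.097  0.309  0.309  0.309  0.31   0.311  0.313]]
```

View pics/w1.png

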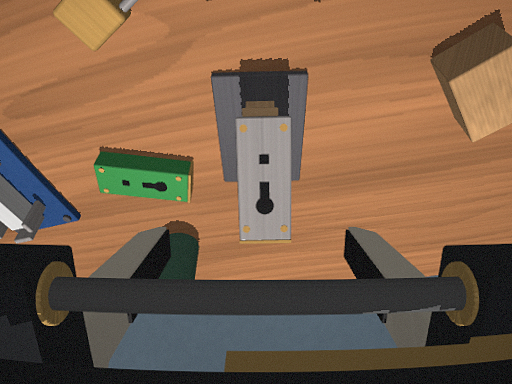

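The wrist view shows the case's keyhole face at about (237–291, 117–240), the low end at the top of the picture, and the decoy at (144,175). The padlock, carton and can are all clear of the fingers.

```bash
cat > caseW.py <<'E'
from h import *
f=arm.grab_frame("wrist"); P=cloud(f)
m=(abs(P[...,0]-.571)<.09)&(abs(P[...,1]-.159)<.055)&(P[...,2]>.06)&(P[...,2]<.16)
Q=P[m]; idx=np.ones(len(Q),bool)
for _ in range(8):
    c=Q[idx].mean(0); n=np.linalg.svd(Q[idx]-c,full_matrices=False)[2][2]; n*=np.sign(n[2]); idx=abs((Q-c)@n)<.003
e1=np.array([0,0,1])-n[2]*n; e1/=np.linalg.norm(e1); e2=np.cross(n,e1)
q=np.c_[(Q[idx]-c)@e1,(Q[idx]-c)@e2]
r=cv2.minAreaRect((q*1000).astype(np.float32))
cc=c+np.array(r[0])/1000@np.array([e1,e2])
b=cv2.boxPoints(r)/1000
b=np.array([cc_ for cc_ in b]); 
ed=[b[1]-b[0],b[2]-b[1]]; L=max(ed,key=np.linalg.norm); L=L/np.linalg.norm(L); L*=np.sign(L[0]); ax=L@np.array([e1,e2])
print(len(Q),idx.sum(),r,"centre",cc.round(4),"n",n.round(4),"tilt",np.degrees(np.arccos(n[2])).round(2),"axis",ax.round(4),"yaw",np.degrees(np.arctan2(ax[1],ax[0])).round(2),"nyaw",np.degrees(np.arctan2(-n[1],-n[0])).round(2))
e=np.cross(n,ax)
togo(cc+n*.05,frame(-n,e))
togo(cc-n*.030,frame(-n,e))
E
python3 caseW.py
```

```text
6774 6755 ((2.715839385986328, -0.17009735107421875), (49.707523345947266, 119.91145324707031), 89.99356842041016) centre [0.5622 0.1651 0.1058] n [-0.5201  0.0947  0.8488] tilt 31.91 axis [ 0.8351 -0.1521  0.5287] yaw -10.32 nyaw -10.32
t 2.12 ee [0.4917 0.1762 0.2268] TOGO [90.4  3.4  2.7] [-0.02  -0.012 -0.001] deg 1.3 q [-1.23  0.32  0.65  2.42  1.21  0.23 -0.44] F [ 0.3 -0.3 -0.1] gap 1.001
t 2.12 ee [0.4917 0.1762 0.2268] TOGO [170.4   3.3   3.7] [-0.02  -0.012 -0.001] deg 1.3 q [-1.23  0.32  0.65  2.42  1.21  0.23 -0.44] F [ 0.3 -0.3 -0.1] gap 1.001
```

```bash
python3 -m jog '5 0.5 0.5 -0.004 -0.003 0; 16 1 1 -0.008 -0.006 0; 32 2 1.5 -0.012 -0.009 0; 50 2.5 2 -0.016 -0.012 0; 70 3 2.5 -0.02 -0.012 0; 88 3.4 3 -0.02 -0.012 0; 104 3.4 3 -0.02 -0.012 0; 114 3.4 3 -0.02 -0.012 0; 120 3.4 3.2 -0.02 -0.012 0; 120 3.4 3.2 -0.02 -0.012 0'
python3 - <<'E'
from h import *
n=np.array([-.5201,.0947,.8488]); c=np.array([.5622,.1651,.1058]); ax=np.array([.8351,-.1521,.5287])
togo(c-n*.030,frame(-n,np.cross(n,ax)))
f=arm.grab_frame("wrist"); cv2.imwrite("pics/w2.png",f["pixels"])
E
```

```text
time: 2.95
ee_pos: [0.552, 0.1675, 0.1226]
tool_rot: [0.647, -0.584, 0.398, 0.287]
force: [-0.9, 0.3, -0.1]
finger_gap: 1.001
t 2.95 ee [0.552  0.1675 0.1226] TOGO [49.8 -0.1 -0.6] [-0.001  0.001 -0.001] deg 0.1 q [-0.74  0.54  0.18  2.4   2.15  0.35 -1.34] F [-0.9  0.3 -0.1] gap 1.001
```

View pics/w2.png

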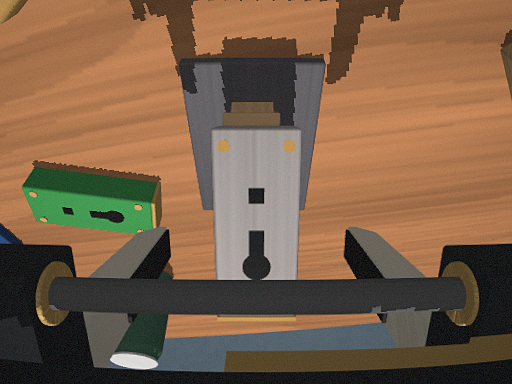

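The case is centred between the fingers (columns 215–298), so I go straight in.

```bash
python3 -m jog '4 0 -0.2 0 0 0; 10 0 -0.4 0 0 0; 18 0 -0.6 0 0 0; 26 0 -0.6 0 0 0; 34 0 -0.6 0 0 0; 40 0 -0.6 0 0 0; 45 0 -0.6 0 0 0; 48 0 -0.6 0 0 0; 48 0 -0.6 0 0 0; 48 0 -0.6 0 0 0' 1 40
python3 -m jog '0 0 0 0 0 0; 0 0 0 0 0 0; 0 0 0 0 0 0; 0 0 0 0 0 0; 0 0 0 0 0 0; 0 0 0 0 0 0; 0 0 0 0 0 0; 0 0 0 0 0 0; 0 0 0 0 0 0; 0 0 0 0 0 0' -1 40
python3 -c "
from h import *
n=np.array([-.5201,.0947,.8488]); c=np.array([.5622,.1651,.1058]); ax=np.array([.8351,-.1521,.5287])
togo(c-n*.030,frame(-n,np.cross(n,ax)))"
```

```text
time: 3.83
ee_pos: [0.5764, 0.1623, 0.0821]
tool_rot: [0.647, -0.584, 0.398, 0.287]
force: [0.3, 0.1, 0.2]
finger_gap: 0.995
time: 4.67
ee_pos: [0.5764, 0.1624, 0.0822]
tool_rot: [0.647, -0.584, 0.398, 0.287]
force: [-0.5, 0.7, 1.1]
finger_gap: 0.537
t 4.67 ee [0.5764 0.1624 0.0822] TOGO [ 2.3 -0.2  0.1] [-0.     0.001 -0.001] deg 0.1 q [-0.63  0.63  0.08  2.38  2.26  0.43 -1.43] F [-0.5  0.7  1.1] gap 0.537
```

```bash
python3 -m jog '-2 0 0 0 0 0; -6 0 0 0 0 0; -12 0 0 0 0 0; -20 0 0 0 0 0; -30 0 0 0 0 0; -42 0 0 0 0 0; -54 0 0 0 0 0; -64 0 0 0 0 0; -70 0 0 0 0 0; -72 0 0 0 0 0' 
python3 - <<'E'
from h import *
yaw=np.radians(4.9); fx=np.array([np.cos(yaw),np.sin(yaw),0]); fy=np.array([-fx[1],fx[0],0])
print("fixture hover")
togo([.588,-.216,.22],frame([0,0,-1],fy))
togo([.565,.10,.22],frame([0,0,-1],fy))
for n in("top","wrist"):
    f=arm.grab_frame(n); cv2.imwrite(f"pics/{n}3.png",f["pixels"])
E
```

```text
time: 5.5
ee_pos: [0.538, 0.1698, 0.1445]
tool_rot: [0.647, -0.584, 0.397, 0.287]
force: [0.3, 0.5, -4.4]
finger_gap: 0.536
fixture hover
t 5.5 ee [0.538  0.1698 0.1445] TOGO [  -2.5 -140.4 -370.6] [-0.258 -0.072  0.553] deg 35.2 q [-0.83  0.49  0.26  2.42  2.07  0.31 -1.27] F [ 0.3  0.5 -4.4] gap 0.536
t 5.5 ee [0.538  0.1698 0.1445] TOGO [-43.7 -73.  -63.7] [-0.258 -0.072  0.553] deg 35.2 q [-0.83  0.49  0.26  2.42  2.07  0.31 -1.27] F [ 0.3  0.5 -4.4] gap 0.536
```

View pics/wrist3.png

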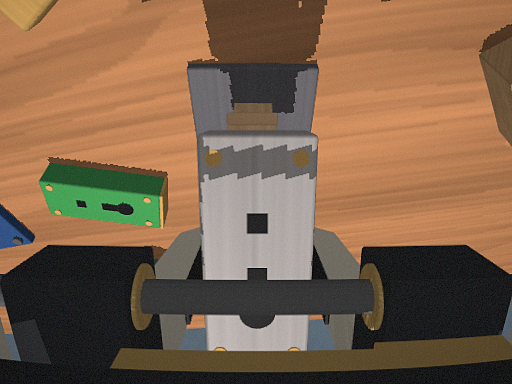

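View pics/top3.png

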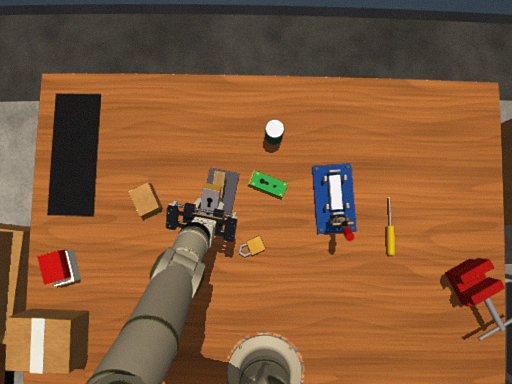

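The case is off the rest, square in the fingers (weight about 4.4 N). I raise it, level it and carry it beyond the fixture, so the wrist camera sees the fixture unobstructed.

```bash
python3 -m jog '-4 -3 -4 -0.02 -0.006 0.045; -12 -10 -8 -0.05 -0.015 0.11; -22 -20 -14 -0.08 -0.02 0.18; -34 -30 -22 -0.11 -0.03 0.25; -46 -42 -32 -0.14 -0.04 0.32; -56 -52 -42 -0.18 -0.05 0.39; -64 -62 -50 -0.21 -0.06 0.46; -70 -70 -58 -0.24 -0.07 0.52; -74 -76 -64 -0.258 -0.072 0.553; -74 -76 -66 -0.258 -0.072 0.553' 
python3 - <<'E'
from h import *
yaw=np.radians(4.9); fx=np.array([np.cos(yaw),np.sin(yaw),0]); fy=np.array([-fx[1],fx[0],0])
togo([.70,-.205,.26],frame([0,0,-1],fy))
E
```

```text
time: 6.43
ee_pos: [0.5593, 0.1023, 0.2251]
tool_rot: [-0.572, 0.579, -0.454, -0.363]
force: [0.6, -1.3, -5.1]
finger_gap: 0.541
t 6.43 ee [0.5593 0.1023 0.2251] TOGO [  46.4 -164.4 -293.7] [-0.169 -0.112  0.331] deg 22.2 q [-0.32  0.32 -0.13  2.18  0.65  0.47  0.49] F [ 0.6 -1.3 -5.1] gap 0.541
```

```bash
python3 -m jog '5 -8 -15 -0.02 -0.01 0.03; 10 -24 -42 -0.04 -0.02 0.06; 15 -40 -72 -0.06 -0.04 0.1; 20 -58 -104 -0.08 -0.05 0.14; 25 -78 -138 -0.1 -0.06 0.18; 30 -98 -172 -0.12 -0.08 0.22; 36 -116 -206 -0.14 -0.09 0.26; 40 -134 -238 -0.15 -0.1 0.29; 44 -150 -266 -0.165 -0.11 0.32; 46 -160 -286 -0.169 -0.112 0.331' 
python3 -m jog '0 0 0 0 0 0; 0 0 0 0 0 0; 0 0 0 0 0 0; 0 0 0 0 0 0; 0 0 0 0 0 0; 0 0 0 0 0 0; 0 0 0 0 0 0; 0 0 0 0 0 0; 0 0 0 0 0 0; 0 0 0 0 0 0' 
python3 - <<'E'
from h import *
yaw=np.radians(4.9); fx=np.array([np.cos(yaw),np.sin(yaw),0]); fy=np.array([-fx[1],fx[0],0])
togo([.70,-.205,.26],frame([0,0,-1],fy))
for n in("top","wrist"):
    f=arm.grab_frame(n); cv2.imwrite(f"pics/{n}4.png",f["pixels"])
E
```

```text
time: 7.27
ee_pos: [0.6966, -0.2028, 0.2567]
tool_rot: [0.478, -0.519, 0.48, 0.521]
force: [0.9, -0.6, -3.7]
finger_gap: 0.539
time: 8.1
ee_pos: [0.6965, -0.2026, 0.2568]
tool_rot: [0.478, -0.519, 0.48, 0.521]
force: [0.2, 0.6, -4.8]
finger_gap: 0.533
t 8.1 ee [ 0.6965 -0.2026  0.2568] TOGO [-3.2 -3.2 -2.6] [-0.004  0.    -0.004] deg 0.3 q [ 0.43  0.59 -0.38  1.54  0.24  1.06  1.65] F [ 0.2  0.6 -4.8] gap 0.533
```

View pics/wrist4.png

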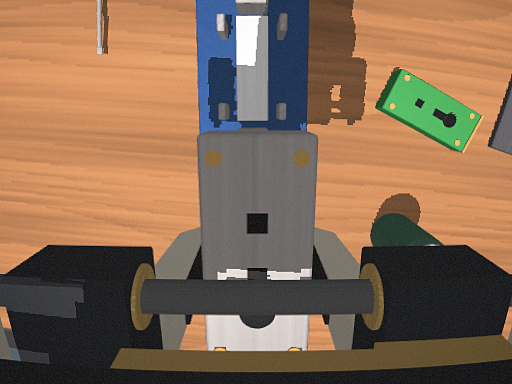

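View pics/top4.png

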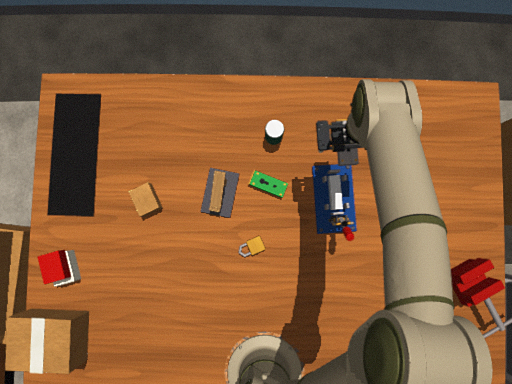

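The wrist view shows the bed strip at columns 237–268, the four guides at about (223,25), (281,25), (224,111) and (281,111), and the held case in front, parallel to the bed. I measure the guides (tops at z ≈ 0.059), the bed, and the held case in the same frame, so the calibration error largely cancels.

```bash
cat > fixW.py <<'E'
from h import *
s=arm.get_state(); f=arm.grab_frame("wrist"); P=cloud(f)
yaw=np.radians(4.9); fx=np.array([np.cos(yaw),np.sin(yaw),0]); fy=np.array([-fx[1],fx[0],0]); o=np.array([.588,-.216,0])
L=np.stack([(P-o)@fx,(P-o)@fy,P[...,2]],-1)*1000
bench=(abs(L[...,1])>75)&(abs(L[...,1])<110)&(abs(L[...,0])<80)&(abs(L[...,2])<8); print("bench z",np.median(L[bench][:,2]) if bench.any() else None)
d=f["depth"]>0
for nm,lo,hi in (("guide",50,66),("bed",40,49)):
    m=d&(L[...,2]>lo)&(L[...,2]<hi)&(abs(L[...,0])<85)&(abs(L[...,1])<45)
    n,lab,st,cen=cv2.connectedComponentsWithStats(m.astype(np.uint8))
    for i in range(1,n):
        if st[i,4]>25:
            q=L[lab==i]; print(nm,st[i].tolist(),"min",np.percentile(q,2,axis=0).round(1),"max",np.percentile(q,98,axis=0).round(1),"mean",q.mean(0).round(1))
            if nm=="bed": print("  yaw of bed (deg)",4.9+np.degrees(np.arctan(np.polyfit(q[:,0],q[:,1],1)[0])).round(2), cv2.minAreaRect(q[:,:2].astype(np.float32)))
# held case top in tool frame
T=rot(s).inv().apply((P-s["ee_pos"]).reshape(-1,3)).reshape(P.shape)*1000
m=d&(T[...,0]>-45)&(T[...,0]<-15)&(abs(T[...,2])<24)&(abs(T[...,1])<75)
q=T[m]; print("case in tool: n",len(q),"x med",np.median(q[:,0]).round(1),"min",np.percentile(q,1,axis=0).round(1),"max",np.percentile(q,99,axis=0).round(1)); 
c=q.mean(0); nn=np.linalg.svd(q-c,full_matrices=False)[2][2]; print("normal in tool",(nn*-np.sign(nn[0])).round(4),"world",rot(s).apply(nn*-np.sign(nn[0])).round(4))
E
python3 fixW.py
```

```text
bench z -1.48069604470763
guide [235, 0, 34, 5, 146] min [-71.  -17.   50.3] max [-67.5  16.5  56.9] mean [-69.1  -0.6  54.7]
guide [217, 14, 8, 19, 146] min [-56.6 -35.7  51.4] max [-40.  -28.7  59.2] mean [-48.  -32.   56.5]
guide [279, 14, 9, 19, 142] min [-56.2  27.9  51. ] max [-39.8  34.9  58.9] mean [-47.5  31.4  56.6]
guide [219, 103, 8, 17, 134] min [ 32.5 -35.5  52.2] max [ 49.1 -28.1  59. ] mean [ 40.8 -31.7  57. ]
guide [278, 103, 8, 17, 132] min [32.8 27.1 53.9] max [49.4 34.5 59.1] mean [41.  30.8 57. ]
bed [236, 4, 32, 4, 87] min [-69.1 -15.6  40.1] max [-67.8  15.7  48.8] mean [-68.4   0.1  44.5]
  yaw of bed (deg) 81.68 ((-68.49259185791016, -0.47087669372558594), (32.550453186035156, 1.574598789215088), 89.51605224609375)
bed [236, 15, 32, 106, 3293] min [-57.2 -16.6  41.8] max [48.5 15.7 45.2] mean [-5.2 -0.5 43.5]
  yaw of bed (deg) 4.96 ((-4.46063232421875, -0.7164039611816406), (110.4224624633789, 33.08958435058594), 0.0010795444250106812)
bed [218, 19, 8, 17, 30] min [-55.3 -35.4  40.1] max [-39.6 -28.6  48.3] mean [-44.3 -30.6  43.4]
  yaw of bed (deg) -10.79 ((-46.91606140136719, -29.561779022216797), (6.15249490737915, 17.248430252075195), 65.27140045166016)
bed [238, 129, 28, 1, 28] min [ 60.3 -15.6  43.5] max [60.4 12.9 47.8] mean [60.4 -1.3 45.8]
  yaw of bed (deg) 94.2 ((60.36166763305664, -1.3725967407226562), (29.827749252319336, 0.18565300107002258), 89.91999053955078)
case in tool: n 19977 x med -27.5 min [-29.  -43.7 -23.4] max [-24.1  58.6  23.5]
normal in tool [-1.0e+00  6.5e-03 -7.0e-04] world [-0.0025 -0.0012  1.    ]
```

```bash
python3 - <<'E'
from h import *
s=arm.get_state(); f=arm.grab_frame("wrist"); P=cloud(f)
T=rot(s).inv().apply((P-s["ee_pos"]).reshape(-1,3)).reshape(P.shape)*1000
m=(f["depth"]>0)&(abs(T[...,0]+27.3)<3)&(abs(T[...,2])<40)&(T[...,1]>25)&(T[...,1]<75)
q=T[m]; print(cv2.boundingRect((m*1).astype(np.uint8)),q.min(0).round(1),q.max(0).round(1),cv2.minAreaRect(q[:,1:].astype(np.float32)))
yaw=np.radians(4.96); fx=np.array([np.cos(yaw),np.sin(yaw),0]); fy=np.array([-fx[1],fx[0],0])
togo([.5839,-.2168,.20],frame([0,0,-1],fy))
togo([.5839,-.2168,.09],frame([0,0,-1],fy))
E
```

```text
(197, 133, 121, 82) [-30.1  25.  -24.5] [-24.3  58.8  25.5] ((41.923622131347656, 0.4941902160644531), (50.03541564941406, 33.76233673095703), 89.94775390625)
t 8.3 ee [ 0.6965 -0.2028  0.2567] TOGO [ 57.1 113.2  -4.8] [-0.005  0.    -0.004] deg 0.4 q [ 0.43  0.59 -0.38  1.54  0.24  1.06  1.65] F [-0.2  0.7 -4.2] gap 0.533
t 8.3 ee [ 0.6965 -0.2028  0.2567] TOGO [167.1 112.7  -4.8] [-0.005  0.    -0.004] deg 0.4 q [ 0.43  0.59 -0.38  1.54  0.24  1.06  1.65] F [-0.2  0.7 -4.2] gap 0.533
```

```bash
python3 - <<'E'
from h import *
s=arm.get_state(); f=arm.grab_frame("wrist")
print("cam in tool mm",rot(s).inv().apply(-f["R"].T@f["t"]-s["ee_pos"])*1000)
yaw=np.radians(4.96); fx=np.array([np.cos(yaw),np.sin(yaw),0]); fy=np.array([-fx[1],fx[0],0])
togo([.5827,-.2174,.11],frame([0,0,-1],fy))
E
```

```text
cam in tool mm [-164.5359694    67.63068074    0.3560382 ]
t 8.35 ee [ 0.6965 -0.2028  0.2566] TOGO [147.1 114.   -5.4] [-0.005  0.    -0.004] deg 0.4 q [ 0.43  0.59 -0.38  1.54  0.24  1.06  1.65] F [-0.5 -0.5 -4.2] gap 0.538
```

```bash
python3 -m jog '2 6 0 0 0 0; 6 18 -1 0 0 0; 10 34 -2 0 0 0; 16 52 -3 0 0 0; 24 70 -4 0 0 0; 34 87 -5 -0.002 0 -0.002; 46 101 -5.4 -0.004 0 -0.004; 58 110 -5.4 -0.005 0 -0.004; 66 114 -5.4 -0.005 0 -0.004; 70 114 -5.4 -0.005 0 -0.004' 
python3 - <<'E'
from h import *
yaw=np.radians(4.96); fx=np.array([np.cos(yaw),np.sin(yaw),0]); fy=np.array([-fx[1],fx[0],0])
togo([.5827,-.2174,.07],frame([0,0,-1],fy))
for n in("scene","top"):
    f=arm.grab_frame(n); cv2.imwrite(f"pics/{n}5.png",f["pixels"])
E
```

```text
time: 9.18
ee_pos: [0.5816, -0.2178, 0.1862]
tool_rot: [0.478, -0.52, 0.478, 0.521]
force: [0.2, 0.1, -4.3]
finger_gap: 0.535
t 9.18 ee [ 0.5816 -0.2178  0.1862] TOGO [116.2  -1.3   0.2] [-0.001  0.    -0.002] deg 0.1 q [ 0.52  0.54 -0.38  1.86  0.26  0.8   1.66] F [ 0.2  0.1 -4.3] gap 0.535
```

View pics/scene5.png

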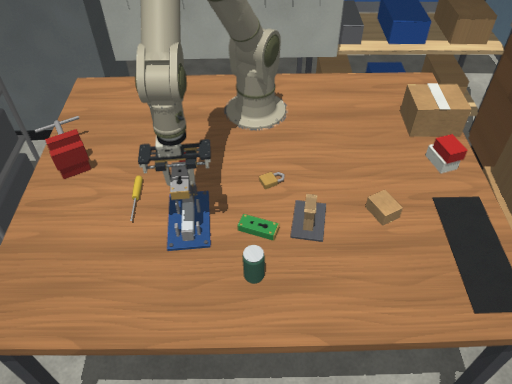

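View pics/top5.png

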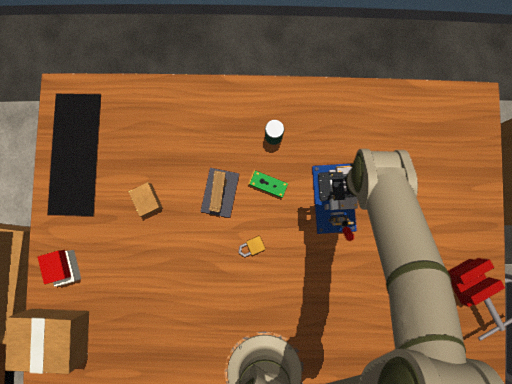

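The case hangs over the pocket (scene (182,190)) and the arm lies to the right of the lever, clear of it. I descend to just above the guides and check the alignment.

```bash
python3 -m jog '4 0 0 0 0 0; 12 -0.4 0 0 0 0; 24 -0.8 0 0 0 0; 40 -1 0 0 0 -0.001; 58 -1.2 0 0 0 -0.002; 76 -1.3 0 0 0 -0.002; 92 -1.3 0 0 0 -0.002; 103 -1.3 0.2 0 0 -0.002; 109 -1.3 0.2 0 0 -0.002; 110 -1.3 0.2 0 0 -0.002' 
python3 - <<'E'
from h import *
yaw=np.radians(4.96); fx=np.array([np.cos(yaw),np.sin(yaw),0]); fy=np.array([-fx[1],fx[0],0])
togo([.5827,-.2174,.045],frame([0,0,-1],fy))
f=arm.grab_frame("wrist"); cv2.imwrite("pics/w6.png",f["pixels"])
f=arm.grab_frame("scene"); crop(f,140,140,260,260,5,"s6")
E
python3 fixW.py
```

```text
time: 10.12
ee_pos: [0.5842, -0.2165, 0.0752]
tool_rot: [0.478, -0.521, 0.477, 0.522]
force: [-1.1, -0.4, -4.0]
finger_gap: 0.533
t 10.12 ee [ 0.5842 -0.2165  0.0752] TOGO [30.2  1.6 -0.8] [0.    0.002 0.   ] deg 0.1 q [ 0.47  0.67 -0.31  1.94  0.35  0.58  1.59] F [-1.1 -0.4 -4. ] gap 0.533
bench z -1.5515037296620764
guide [277, 83, 10, 13, 35] min [-84.6  10.5  50.4] max [-79.1  14.8  65.4] mean [-81.2  11.7  58.1]
guide [228, 84, 10, 12, 33] min [-84.6 -15.4  50.6] max [-79.1 -11.1  65.4] mean [-80.9 -12.5  58. ]
guide [226, 101, 62, 16, 940] min [-76.  -16.3  53.1] max [-68.   15.4  56.8] mean [-71.9  -0.6  55.2]
guide [192, 135, 6, 32, 163] min [-57.5 -36.1  55.7] max [-41.4 -32.9  58.6] mean [-49.6 -34.4  57.1]
guide [317, 135, 6, 33, 128] min [-57.2  32.9  55.5] max [-41.   35.5  58.5] mean [-49.3  34.   57.1]
case in tool: n 20007 x med -27.5 min [-29.  -43.7 -23.4] max [-24.5  58.7  23.5]
normal in tool [-1.0e+00  6.3e-03  1.0e-04] world [-0.0083 -0.0013  1.    ]
```

View pics/w6.png

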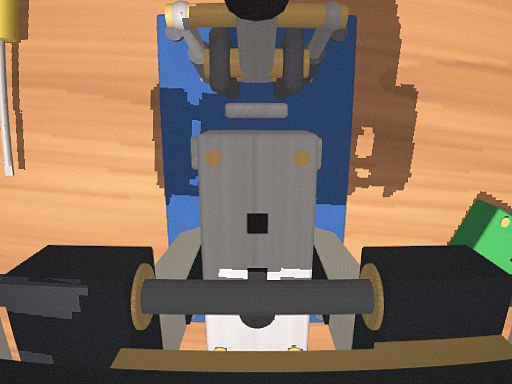

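View pics/s6.png

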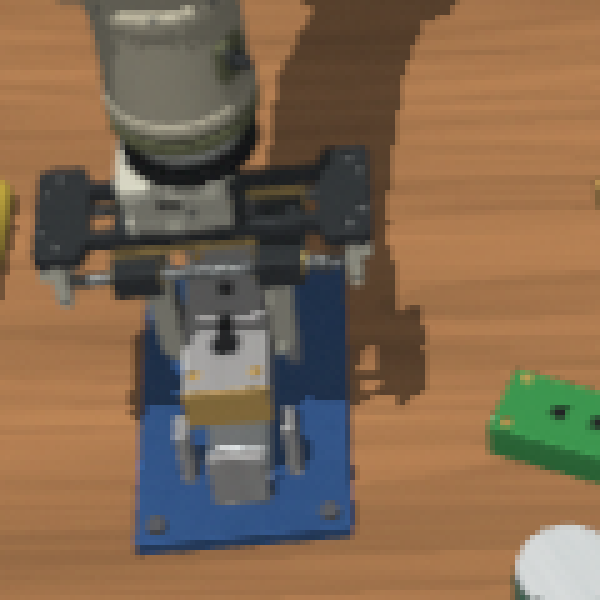

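Gaps to the left and right guides look equal (guide tops at columns 192–198 and 317–323, case 198–317). The case end at row 131 is clear of the stop at row 117, so I lower it gently.

```bash
python3 -m jog '2 1 -0.4 0 0.001 0; 6 1.6 -0.8 0 0.002 0; 11 1.6 -0.8 0 0.002 0; 16 1.6 -0.8 0 0.002 0; 20 1.6 -0.8 0 0.002 0; 23 1.6 -0.8 0 0.002 0; 25 1.6 -0.8 0 0.002 0; 26 1.6 -0.8 0 0.002 0; 26.5 1.6 -0.8 0 0.002 0; 26.5 1.6 -0.8 0 0.002 0' 
python3 - <<'E'
from h import *
yaw=np.radians(4.96); fx=np.array([np.cos(yaw),np.sin(yaw),0]); fy=np.array([-fx[1],fx[0],0])
togo([.5827,-.2174,.045],frame([0,0,-1],fy))
E
```

```text
time: 11.1
ee_pos: [0.5837, -0.2178, 0.0507]
tool_rot: [-0.478, 0.522, -0.478, -0.52]
force: [0.3, -0.1, -4.5]
finger_gap: 0.537
t 11.1 ee [ 0.5837 -0.2178  0.0507] TOGO [5.7 1.  0.5] [-0.    -0.002  0.003] deg 0.2 q [ 0.45  0.71 -0.29  1.95  0.37  0.53  1.57] F [ 0.3 -0.1 -4.5] gap 0.537
```

```bash
python3 -m jog '0.6 0.3 0.2 0 0 0; 1.2 0.6 0.3 0 0 0; 1.8 0.8 0.4 0 0 0; 2.4 0.8 0.4 0 0 0; 3 0.8 0.4 0 0 0; 3.5 0.8 0.4 0 0 0; 4 0.8 0.4 0 0 0; 4.3 0.8 0.4 0 0 0; 4.5 0.8 0.4 0 0 0; 4.5 0.8 0.4 0 0 0' 
python3 - <<'E'
from h import *
yaw=np.radians(4.96); fx=np.array([np.cos(yaw),np.sin(yaw),0]); fy=np.array([-fx[1],fx[0],0])
togo([.5827,-.2174,.045],frame([0,0,-1],fy))
E
```

```text
time: 11.93
ee_pos: [0.5829, -0.2175, 0.0461]
tool_rot: [-0.478, 0.522, -0.478, -0.52]
force: [0.4, 0.3, -4.0]
finger_gap: 0.537
t 11.93 ee [ 0.5829 -0.2175  0.0461] TOGO [1.1 0.2 0.1] [-0.    -0.002  0.003] deg 0.2 q [ 0.45  0.71 -0.28  1.95  0.37  0.52  1.57] F [ 0.4  0.3 -4. ] gap 0.537
```

Not in contact yet. I keep going down in tiny steps.

```bash
python3 -m jog '0.2 0 0 0 0 0; 0.4 0 0 0 0 0; 0.6 0 0 0 0 0; 0.8 0 0 0 0 0; 1 0 0 0 0 0; 1.2 0 0 0 0 0; 1.4 0 0 0 0 0; 1.4 0 0 0 0 0; 1.4 0 0 0 0 0; 1.4 0 0 0 0 0' 
python3 - <<'E'
from h import *
yaw=np.radians(4.96); fx=np.array([np.cos(yaw),np.sin(yaw),0]); fy=np.array([-fx[1],fx[0],0])
togo([.5827,-.2174,.045],frame([0,0,-1],fy))
E
```

```text
time: 12.77
ee_pos: [0.5829, -0.2175, 0.0447]
tool_rot: [-0.478, 0.522, -0.478, -0.52]
force: [0.7, 0.7, -5.3]
finger_gap: 0.534
t 12.77 ee [ 0.5829 -0.2175  0.0447] TOGO [-0.3  0.1  0.1] [-0.    -0.002  0.003] deg 0.2 q [ 0.45  0.71 -0.28  1.96  0.38  0.52  1.56] F [ 0.7  0.7 -5.3] gap 0.534
```

```bash
python3 -m jog '0.2 0 0 0 0 0; 0.4 0 0 0 0 0; 0.6 0 0 0 0 0; 0.8 0 0 0 0 0; 1 0 0 0 0 0; 1.2 0 0 0 0 0; 1.4 0 0 0 0 0; 1.4 0 0 0 0 0; 1.4 0 0 0 0 0; 1.4 0 0 0 0 0' 
```

```text
time: 13.6
ee_pos: [0.583, -0.2175, 0.0439]
tool_rot: [-0.478, 0.522, -0.478, -0.52]
force: [-2.6, 0.6, 4.9]
finger_gap: 0.533
```

Contact: the force changed from −5 to +5 N at z = 0.0439. I let go.

```bash
python3 -m jog '0 0 0 0 0 0; 0 0 0 0 0 0; 0 0 0 0 0 0; 0 0 0 0 0 0; 0 0 0 0 0 0; 0 0 0 0 0 0; 0 0 0 0 0 0; 0 0 0 0 0 0; 0 0 0 0 0 0; 0 0 0 0 0 0' 0.7
python3 -m jog '-3 0 0 0 0 0; -8 0 0 0 0 0; -16 0 0 0 0 0; -26 0 0 0 0 0; -38 0 0 0 0 0; -52 0 0 0 0 0; -68 0 0 0 0 0; -84 0 0 0 0 0; -98 0 0 0 0 0; -106 0 0 0 0 0'
python3 - <<'E'
from h import *
f=arm.grab_frame("wrist"); cv2.imwrite("pics/w7.png",f["pixels"])
yaw=np.radians(4.96); fx=np.array([np.cos(yaw),np.sin(yaw),0]); fy=np.array([-fx[1],fx[0],0])
o=np.array([.588,-.216,0])-.0042*fx-.0003*fy
P=cloud(f); L=np.stack([(P-o)@fx,(P-o)@fy,P[...,2]],-1)*1000
m=(L[...,2]>66)&(L[...,2]<80)&(abs(L[...,0])<72)&(abs(L[...,1])<32); q=L[m]
print(len(q),q.min(0).round(1),q.max(0).round(1),np.median(q[:,2]),cv2.minAreaRect(q[:,:2].astype(np.float32)))
n=np.linalg.svd(q-q.mean(0),full_matrices=False)[2][2]; print(n.round(4))
togo([.5827,-.2174,.25],frame([0,0,-1],fy))
E
```

```text
time: 14.43
ee_pos: [0.583, -0.2175, 0.0439]
tool_rot: [-0.478, 0.522, -0.478, -0.52]
force: [-0.8, -0.1, -0.2]
finger_gap: 0.852
time: 15.27
ee_pos: [0.5834, -0.2176, 0.1528]
tool_rot: [-0.479, 0.523, -0.477, -0.519]
force: [0.8, 0.3, -0.5]
finger_gap: 0.845
9929 [-59.8 -25.8  66. ] [60.6 24.5 74.5] 71.42804658654606 ((0.4094085693359375, -0.629302978515625), (50.27320098876953, 120.35438537597656), 89.97762298583984)
[3.e-04 2.e-04 1.e+00]
t 15.32 ee [ 0.5838 -0.2177  0.1535] TOGO [-96.5   0.5   0. ] [-0.    -0.004  0.007] deg 0.4 q [ 0.51  0.57 -0.36  1.89  0.29  0.72  1.64] F [ 0.7 -0.5  0.5] gap 0.847
```

View pics/w7.png

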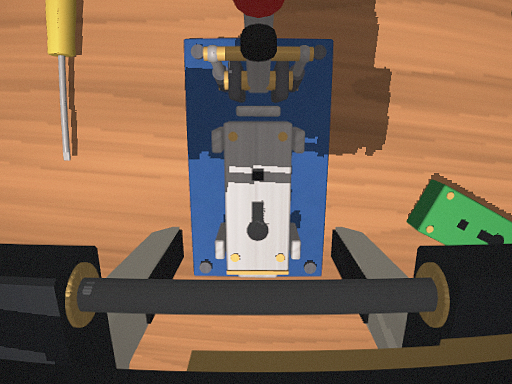

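The case lies flat in the pocket: top at 71.4 mm (73 after the known −1.5 mm bias), centre within 1 mm, yaw error under 0.1°, lever still open. I go up, shut the fingers and move over and behind the lever.

```bash
python3 -m jog '-4 0 0 0 0 0; -14 0 0 0 0 0; -28 0 0 0 0 0; -44 0 0 0 0 0; -62 0 0 0 0 0; -80 0 0 0 0 0; -98 0 0 0 0 0; -114 0 0 0 0 0; -126 0 0 0 0 0; -131 0 0 0 0 0' -1 40
python3 - <<'E'
from h import *
yaw=np.radians(4.96); fx=np.array([np.cos(yaw),np.sin(yaw),0]); fy=np.array([-fx[1],fx[0],0])
o=np.array([.5838,-.2167,0])
for x,z in((-.185,.28),(-.185,.165)): togo(o+x*fx+[0,0,z],frame([0,0,-1],fy))
f=arm.grab_frame("scene");P=cloud(f);hsv=cv2.cvtColor(f["pixels"],cv2.COLOR_BGR2HSV)
L=np.stack([(P-o)@fx,(P-o)@fy,P[...,2]],-1)*1000
red=((hsv[...,0]<6)|(hsv[...,0]>174))&(hsv[...,1]>180)&(abs(L[...,0]+125)<60)&(abs(L[...,1])<50)&(L[...,2]>120)
q=L[red];print(len(q),q.mean(0).round(1),q.min(0).round(1),q.max(0).round(1))
crop(f,120,100,260,260,4,"s8")
E
```

```text
time: 16.15
ee_pos: [0.5834, -0.2173, 0.2863]
tool_rot: [-0.479, 0.524, -0.477, -0.518]
force: [0.9, -0.7, -0.2]
finger_gap: 0.182
t 16.15 ee [ 0.5834 -0.2173  0.2863] TOGO [  4.8 184.6   0.5] [-0.    -0.004  0.008] deg 0.5 q [ 0.55  0.43 -0.41  1.76  0.2   0.98  1.72] F [ 0.9 -0.7 -0.2] gap 0.182
t 16.15 ee [ 0.5834 -0.2173  0.2863] TOGO [119.8 185.6   1. ] [-0.    -0.004  0.008] deg 0.5 q [ 0.55  0.43 -0.41  1.76  0.2   0.98  1.72] F [ 0.9 -0.7 -0.2] gap 0.182
20 [-115.1    3.6  168.4] [-129.    -6.8  160.4] [-106.5   10.2  180.6]
```

View pics/s8.png

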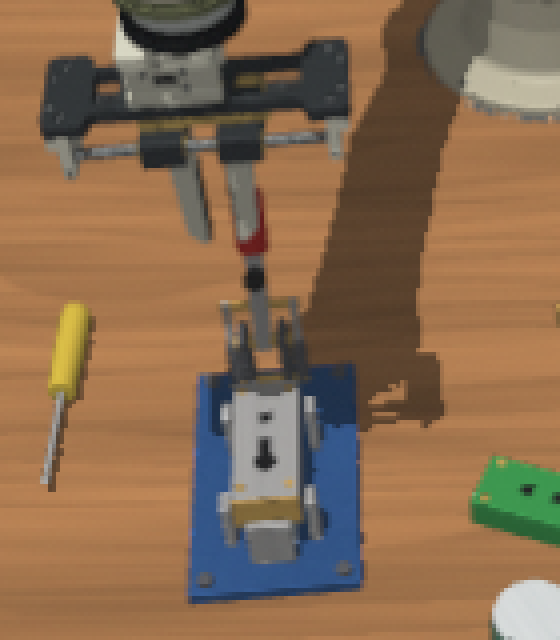

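```bash
python3 -m jog '0 5 0 0 0 0; 0 17 0 0 0 0; 0 36 0 0 0 0; 0 60 0 0 0 0; 0 86 0 0 0 0; 0 112 0 0 0 0; 0 138 0 0 0 0; 0 160 0 0 0 0; 0 177 0 0 0 0; 0 186 0.5 0 -0.004 0.008'
python3 - <<'E'
from h import *
yaw=np.radians(4.96); fx=np.array([np.cos(yaw),np.sin(yaw),0]); fy=np.array([-fx[1],fx[0],0])
o=np.array([.5838,-.2167,0])
for x,z in((-.185,.165),): togo(o+x*fx+[0,0,z],frame([0,0,-1],fy))
f=arm.grab_frame("wrist"); cv2.imwrite("pics/w9.png",f["pixels"])
f=arm.grab_frame("top"); crop(f,250,120,450,370,2.4,"t9")
E
```

```text
time: 17.03
ee_pos: [0.3941, -0.2329, 0.2839]
tool_rot: [0.478, -0.52, 0.479, 0.521]
force: [-0.6, -0.1, -0.2]
finger_gap: 0.006
t 17.03 ee [ 0.3941 -0.2329  0.2839] TOGO [118.9  -5.6  -0.2] [-0.002  0.    -0.002] deg 0.2 q [ 0.76  0.22 -0.43  2.09  0.12  0.86  1.92] F [-0.6 -0.1 -0.2] gap 0.006
```

View pics/w9.png

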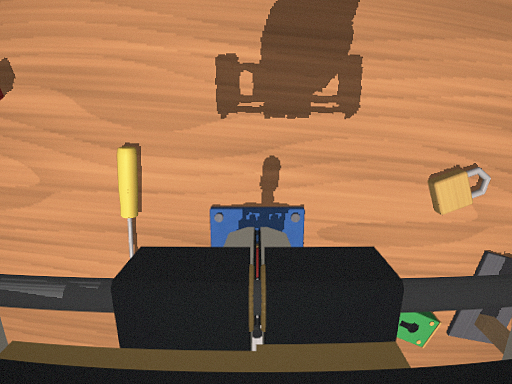

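View pics/t9.png

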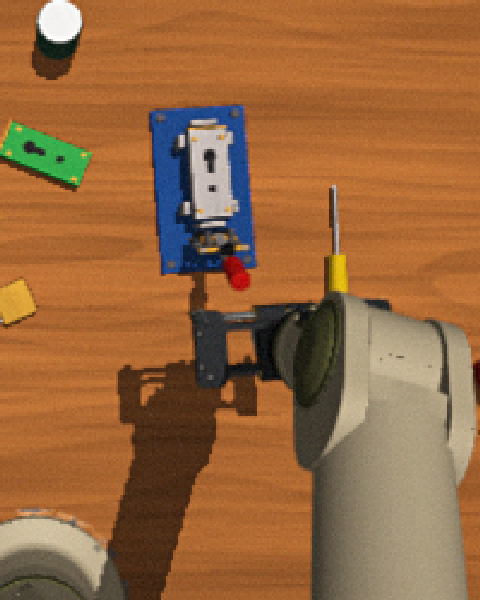

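The shut fingers are in line with the red handle (column 257) and behind it. I lower them to handle height.

```bash
python3 -m jog '4 0 0 0 0 0; 14 0 0 0 0 0; 28 0 0 0 0 0; 44 0 0 0 0 0; 62 0 0 0 0 0; 80 0 0 0 0 0; 96 0 0 0 0 0; 108 0 0 0 0 0; 114 0 0 0 0 0; 116 0 0 0 0 0'
python3 - <<'E'
from h import *
yaw=np.radians(4.96); fx=np.array([np.cos(yaw),np.sin(yaw),0]); fy=np.array([-fx[1],fx[0],0])
o=np.array([.5838,-.2167,0])
for x,z in((-.145,.165),(-.08,.165)): togo(o+x*fx+[0,0,z],frame([0,0,-1],fy))
f=arm.grab_frame("scene"); crop(f,120,80,260,260,3,"s10")
E
```

```text
time: 17.97
ee_pos: [0.3962, -0.2324, 0.1666]
tool_rot: [0.478, -0.52, 0.478, 0.522]
force: [-0.5, -0.3, -0.8]
finger_gap: 0.005
t 17.97 ee [ 0.3962 -0.2324  0.1666] TOGO [  1.5 -43.2  -0.6] [-0.001  0.002 -0.003] deg 0.2 q [ 0.69  0.39 -0.37  2.22  0.26  0.57  1.78] F [-0.5 -0.3 -0.8] gap 0.005
t 17.97 ee [ 0.3962 -0.2324  0.1666] TOGO [   1.3 -108.2   -0.5] [-0.001  0.002 -0.003] deg 0.2 q [ 0.69  0.39 -0.37  2.22  0.26  0.57  1.78] F [-0.5 -0.3 -0.8] gap 0.005
```

View pics/s10.png

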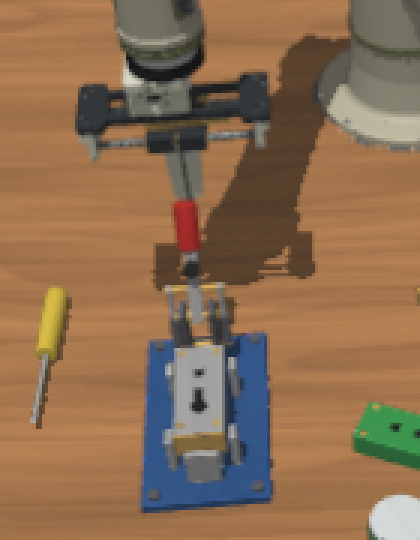

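The fingers stand squarely behind the red handle (crop (187,225)). I push it along fixture +x.

```bash
python3 -m jog '0 -6 0 0 0 0; 0 -14 0 0 0 0; 0 -22 0 0 0 0; 0 -30 0 0 0 0; 0 -38 0 0 0 0; 0 -46 0 0 0 0; 0 -54 0 0 0 0; 0 -62 0 0 0 0; 0 -70 0 0 0 0; 0 -78 0 0 0 0'
python3 -m jog '0 -5 0 0 0 0; 0 -10 0 0 0 0; 0 -15 0 0 0 0; 0 -20 0 0 0 0; 0 -24 0 0 0 0; 0 -27 0 0 0 0; 0 -28 0 0 0 0; 0 -28 0 0 0 0; 0 -28 0 0 0 0; 0 -28 0 0 0 0'
python3 - <<'E'
from h import *
f=arm.grab_frame("scene"); crop(f,120,80,260,260,3,"s11")
E
```

```text
time: 18.85
ee_pos: [0.4752, -0.2258, 0.167]
tool_rot: [0.478, -0.52, 0.478, 0.522]
force: [-1.1, 0.4, 1.5]
finger_gap: 0.004
time: 19.68
ee_pos: [0.5027, -0.2234, 0.1669]
tool_rot: [0.478, -0.52, 0.478, 0.522]
force: [0.2, -0.2, -0.3]
finger_gap: 0.011
```

View pics/s11.png

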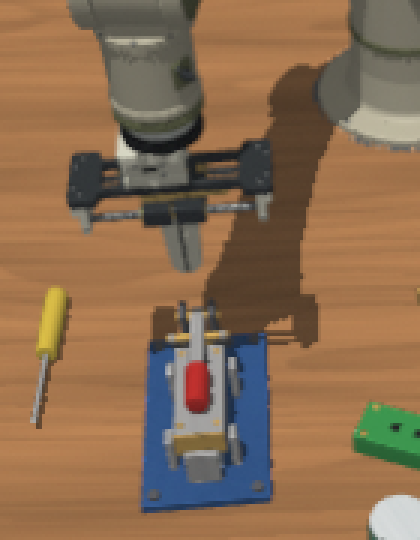

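The lever has snapped over and lies on the case (red handle at crop (197,385)). I retreat upwards and check the lever angle and the case pose.

```bash
python3 -m jog '-4 3 0 0 0 0; -12 8 0 0 0 0; -24 14 0 0 0 0; -38 22 0 0 0 0; -54 30 0 0 0 0; -70 40 0 0 0 0; -86 50 0 0 0 0; -98 58 0 0 0 0; -106 64 0 0 0 0; -108 66 0 0 0 0'
python3 -m jog '0 0 0 0 0 0; 0 0 0 0 0 0; 0 0 0 0 0 0; 0 0 0 0 0 0; 0 0 0 0 0 0; 0 0 0 0 0 0; 0 0 0 0 0 0; 0 0 0 0 0 0; 0 0 0 0 0 0; 0 0 0 0 0 0'
python3 - <<'E'
from h import *
yaw=np.radians(4.96); fx=np.array([np.cos(yaw),np.sin(yaw),0]); fy=np.array([-fx[1],fx[0],0])
o=np.array([.5838,-.2167,0])
for nm in("scene","top"):
    f=arm.grab_frame(nm);P=cloud(f);hsv=cv2.cvtColor(f["pixels"],cv2.COLOR_BGR2HSV)
    L=np.stack([(P-o)@fx,(P-o)@fy,P[...,2]],-1)*1000
    red=((hsv[...,0]<6)|(hsv[...,0]>174))&(hsv[...,1]>180)&(abs(L[...,0])<90)&(abs(L[...,1])<50)&(L[...,2]>40)
    q=L[red];print(nm,"red",len(q),q.mean(0).round(1),q.min(0).round(1),q.max(0).round(1))
    top=q[(abs(q[:,1])<6)]; s=np.polyfit(top[:,0],top[:,2],1); print(" slope rad",s[0].round(3)," lever angle ~",round(np.pi/2+.436-np.arctan(s[0]),3))
    c=(L[...,2]>66)&(L[...,2]<81)&(abs(L[...,0])<72)&(abs(L[...,1])<32)&~red; q=L[c]; print(" case",len(q),q.min(0).round(1),q.max(0).round(1),np.median(q[:,2]),cv2.minAreaRect(q[:,:2].astype(np.float32)))
    cv2.imwrite(f"pics/{nm}12.png",f["pixels"])
crop(f,290,140,390,260,5,"t12")
togo(arm.get_state()["ee_pos"],np.eye(3))
E
```

```text
time: 20.57
ee_pos: [0.4366, -0.2297, 0.2769]
tool_rot: [-0.478, 0.521, -0.479, -0.521]
force: [-0.1, 0.5, -0.3]
finger_gap: 0.008
time: 21.4
ee_pos: [0.4366, -0.2296, 0.2769]
tool_rot: [0.478, -0.521, 0.479, 0.521]
force: [0.3, 1.3, -0.3]
finger_gap: 0.003
scene red 101 [18.3  1.  96.7] [-11.7  -8.7  78.8] [ 37.2   9.8 105.6]
 slope rad -0.178  lever angle ~ 2.183
 case 362 [-71.5 -31.3  66.1] [63.8 30.8 78.8] 71.28428635663997 ((-3.2302322387695312, 2.2933197021484375), (134.2533416748047, 62.21196746826172), 2.2331912517547607)
top red 107 [10.8 -0.1 97.7] [-12.5 -11.   68.9] [ 33.9   8.5 104.8]
 slope rad -0.02  lever angle ~ 2.027
 case 398 [-72.  -30.2  66.1] [61.4 26.  79.3] 72.74900157960317 ((-5.2760009765625, -1.8875293731689453), (133.19081115722656, 56.15386962890625), 0.1940624713897705)
t 21.5 ee [ 0.4366 -0.2297  0.2769] TOGO [0. 0. 0.] [ 1.271 -1.169 -1.271] deg 122.9 q [ 0.7   0.27 -0.42  2.03  0.15  0.86  1.86] F [-0.6  0.   0.1] gap 0.006
```

View pics/t12.png

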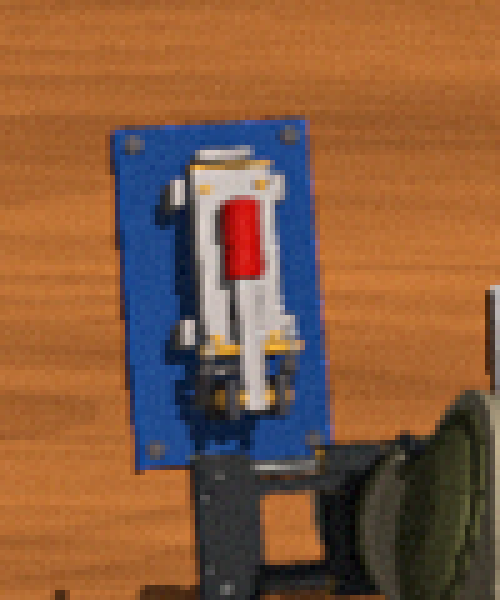

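View pics/scene12.png

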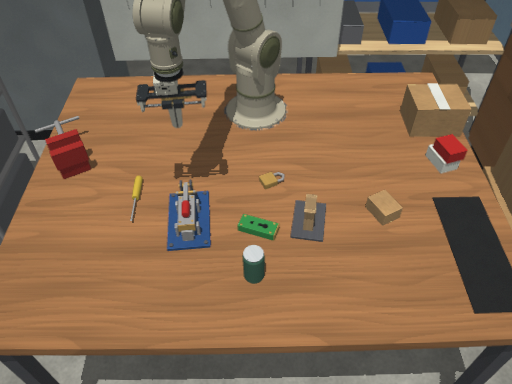

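The slope fits (2.03 from top, 2.18 from scene) disagree, likely because they include the handle's end and sides. I repeat it on its top ridge only.

```bash
python3 - <<'E'
from h import *
yaw=np.radians(4.96); fx=np.array([np.cos(yaw),np.sin(yaw),0]); fy=np.array([-fx[1],fx[0],0])
o=np.array([.5838,-.2167,0])
for nm in("scene","top"):
    f=arm.grab_frame(nm);P=cloud(f);hsv=cv2.cvtColor(f["pixels"],cv2.COLOR_BGR2HSV)
    L=np.stack([(P-o)@fx,(P-o)@fy,P[...,2]],-1)*1000
    red=((hsv[...,0]<6)|(hsv[...,0]>174))&(hsv[...,1]>150)&(abs(L[...,0])<90)&(abs(L[...,1])<50)&(L[...,2]>40)
    q=L[red]
    b=[(x+4,np.percentile(q[(q[:,0]>=x)&(q[:,0]<x+8),2],90).round(1)) for x in range(-12,32,8) if ((q[:,0]>=x)&(q[:,0]<x+8)).sum()>4]
    s=np.polyfit(*zip(*b),1); print(nm,b,"lever",round(2.007-np.arctan(s[0]),3),"from height",round(2.007-np.arctan2(np.mean([z for _,z in b])-12.5-89,88+np.mean([x for x,_ in b])),3))
E
```

```text
scene [(-8, np.float64(101.4)), (0, np.float64(102.8)), (8, np.float64(101.4)), (16, np.float64(102.1)), (24, np.float64(101.0)), (32, np.float64(99.2))] lever 2.063 from height 2.009
top [(-8, np.float64(103.3)), (0, np.float64(102.7)), (8, np.float64(102.5)), (16, np.float64(100.9)), (24, np.float64(102.5)), (32, np.float64(101.0))] lever 2.056 from height 2.001
```

The height-based angle is 2.00–2.01 rad in both views. An empty pocket (2.13) would put the handle about 12 mm lower. Bystanders are unmoved in the picture and the robot is clear, so I hand in.

```bash
python3 -c "
from cell import arm
print(arm.hand_in())"
```

```text
the job is handed in; nothing more can be done
None
```

The steel lock case is clamped in the blue fixture, and I handed the job in at about 21.6 s. I gripped it square across its width on the rest, levelled it and lowered it between the guides until it touched the bed with a few newtons. Then I let go and pushed the lever over with the shut fingers from behind.

**Case, before clamping:** it lay flat, about 1 mm or less off the pocket's centre, with yaw error under 0.1°. Its top was at 71.4 mm, about 73 mm after a −1.5 mm height error seen at the bench.

**Case, after clamping:** my remeasurement was spoilt because the mask took in guides and lever parts. Only the top height (71–73 mm) and the pictures show it still seated.

**Lever:** from the handle's height it stands at 2.00–2.01 rad in both views, which matches the pad resting on the case. The slope fits on the short handle gave higher, noisier values (2.03–2.18 at first, 2.06 on the top ridge only), so I relied on the height. I could not measure the pad force directly.

**Bystanders and robot:** the bystanders look unmoved in the last picture; I did not measure them. The gripper was well clear, with the force reading at noise level.

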